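Seat a flow cell in its holder and shut the gate

ROBOT

A 7-joint arm with a two-finger parallel gripper is mounted at the origin on a cart in front of the work surface, level with it; the furniture and walls round the work are solid. World frame = base frame: x ahead of the robot, y to its left, z up, the work surface at z = 0. Lengths are in mm, angles in rad, forces in N, time in s.
With the tool pointing down it reaches from about 425 to 875 mm from the base axis. Payload 4.7 kg.
Tool frame: the origin (TCP) lies at the very end of the fingers, on their centre line; the grasp point (between the pads) lies 19 mm behind it; x points along the fingers, y is the direction in which the jaws open and shut, and the axes are right-handed (so a half turn about x gives the same grasp; the last joint's range is limited). The gripper opens to 87 mm and grips with 3 to 60 N. Pads are 19 mm wide; open, the fingers measure 117 mm over their backs; the gripper's body (75 mm by 190 mm) begins 51 mm behind the grasp point.
Start: joints at [-1.136, 0.321, -0.07, 1.45, 0.023, 1.371, -0.057], TCP at [265.548, 593.304, 222.587] pointing down, gripper open.
Joint ranges: [-2.86, 2.86], [-0.3, 2.09], [-1.38, 1.24], [0.06, 2.45], [-1.56, 4.7], [0.09, 2.05], [-2.69, 2.69]. Speed limits (rad/s): [2.57, 2.57, 3.14, 3.14, 3.14, 3.14, 3.14].

INTERFACE

Orientations are given as a 3x3 rotation matrix whose columns are the frame's x, y, z axes.
In Python, from plant import telemetry, optics, ticket, models gives the robot as it stands.
- The arm moves only by the tool play_rows, never from a script. Its argument "targets" is a list of rows, each a list of 3 entries, a list of its own where there are three numbers: the shift along the tool's x, y, z in cm, then the turn about the tool's x in rad, then the finger opening in cm, from 0 to 8.7. In form: [[[dx, dy, dz], yaw, fingers], ...]. A call has 1 to 5 rows; each row shifts and turns the commanded pose from where the row before left it, along the tool's axes as they then stand; what a row does not reach is not made up. A row lasts 1/8 s, in which the tool goes at most 62.5 mm and 10.7 degrees, less where a joint would pass 70% of its speed; a pose out of reach is approached as far as the arm can. A call with a gripper value outside its range is refused whole. The fingers move at their own pace and stop on an object; the grip force is fixed at half the most. Time passes only in rows, so rows that do not move let the fingers close. It gives the time, the measured TCP pose, the force and the opening at its end, in the units of the state.
- telemetry.read_state(): the state, without advancing time (a new reading comes with each control period).
- optics.snapshot(name): name is "scene" or "top"; returns a dict with "color" (384x512x3 uint8, red, green, blue), "intrinsics" (3x3 intrinsics, pixels), "eye" and "rotation" of the camera in the world. Camera axes: x right, y down, z forward; pixel columns grow to the right and rows downward; lengths in mm; the calibration is good to about 2 mm. A picture is of the moment at which its call begins. There is no depth.
- ticket.close_job(): hands the job in, once; it reports no verdict.
Trained networks look in a picture, given as the dict that the camera call returned (one of the last four; its "shot" number tells which), for a name from the list of things; names that differ only in an ending like _2 or _b are one class to them, and where a whole thing is asked for, a point or a joint stands for the part that bears it (a point fixed in the world has none). Each returns a list of dicts, best first, with "confidence" (0 to 1); they miss things now and then, are a little off and sometimes report something else, mostly with a low value. They report only what shows in the picture. A call takes as long as a camera call. They do not tell look-alikes from the thing itself.
- models.look_for(label, picture): "position" ([column, row] in pixels, amid what is visible of it).
- models.masks_of(label, picture): "region" (384x512 bool, what is visible of it) and "position" ([column, row] in pixels, amid what is visible of it).
The state is a dict: "clock": time; "q": joint angles; "joint_velocities": joint speeds; "joint_torque": joint torques, N m; "tool_pos": TCP position; "orientation": TCP orientation; "wrist_force": force on the tool from outside, world axes, zero at the start; "ft_torque": the same for the moment, N m; "grip_width": opening from 0.0 (shut) to 1.0 (fully open).
Only numpy, scipy, OpenCV 4.12 (cv2) and the standard library are available. Lean on these libraries where they do the work, as an engineer would, in place of code of your own. Each camera call takes 0.05 s, during which the arm holds its last target. There are 200 camera calls.

TASK

On the dark holder plate, push the loose blue-and-white flow cell flat against the long back rail, then, keeping it against the rail, slide it along into the corner pocket until it is home against the end stop. After that, push the gate with the red knob round behind it until it is fully shut, so the cell is trapped, and take the hand away. Only push with the fingertips: do not lift the cell off the plate, and leave the other things where they are.

Things in the scene. Friction and masses are not known exactly. Their poses are not given: they have to be found in the camera images.
- holder: Fixed dark metal plate, 230 (x) x 110 (y) mm, top face 10 mm above the bench; it stands elsewhere and turned otherwise each time. Origin: centre of its underside. x runs along the rail towards the pocket (to the right seen from the robot), y across towards the rail, z up. Aluminium rail and end stop stand 13 mm above its top face, the front lip 8 mm; the rest is flat.
- rail_face (a point): Middle of the upper edge of the rail's inner face. The rail is 12 mm thick and runs the whole length of the plate's back edge, inner face at y = +43 mm of the holder. Room round it: a tall incubator stands on the right beyond the plate, a microscope 0.43 m high on the left towards the robot; draw the arm in before swinging past them.
- stop_face (a point): On the upper edge of the end stop's face, which closes the rail's +x end: face at x = +95 mm of the holder, from y = -9 mm to the rail.
- lip_mouth (a point): Inner corner of the front lip's open end, at x = +47, y = +5 mm of the holder. The lip is a bar 14 mm thick that runs from here parallel to the rail to the end stop, so the corner pocket between lip and rail is 38 mm wide, 48 mm long and open at its -x end.
- flow_cell: Loose flow cell, one solid block 50 (its x) x 36 (its y) x 12 mm high, 40 to 85 g, white with a blue top showing a white meander. Origin: centre of its underside. It starts flat on the left part of the plate, in front of the rail and clear of it, up to 0.45 rad askew. Its top is 22 mm above the bench. In the pocket its x lies along the rail.
- pocket (a point): Where the flow cell's origin is when it is home (touching rail and end stop): on the plate's top face at x = +70, y = +25, z = +10 mm of the holder.
- gate_pivot (a point): Upright pivot axis of the gate, at the plate's top face, x = +39, y = -2 mm of the holder, just before the lip's open end; the gate's round hub there has a radius of 7 mm.
- gate (a joint): Gate angle, 0 (open) to 1.92 rad (shut, at its stop), growing clockwise seen from above; starts at 0 to 0.3, stays where left (about 1 N at the knob moves it). The arm points from the pivot at 200 degrees minus this angle, counter-clockwise from the holder's +x: open, back along the plate in front of the cell's way; shut, straight at the rail, 1.5 mm behind a cell that is home.
- gate_knob (a point): Centre of the top of the red knob on the gate, 34 mm from the pivot; knob 11 mm across, 10 to 24.5 mm above the plate's top face. The gate's flat steel arm is 9 mm wide, reaches 44.5 mm from the pivot and lies 2.5 to 10 mm above the plate's top face. Push the knob or the arm's side.
- cover_slips: Small carton 35 x 34 x 14 mm, loose, standing on the plate in front of the lip, around x = +85, y = -34 mm of the holder. Origin: centre of its underside. Leave alone.
- objective_can: Black screw canister, 36 mm across, 60 mm high, loose on the bench beyond the -x end of the plate. Origin: centre of its underside. Leave alone.
- petri_dish: Closed petri dish, 70 mm across, 15 mm high, loose on the bench behind the plate. Origin: centre of its underside. Leave alone.
Mind the look-alikes: they are no part of the job. Several things have the shape of the flow_cell; the one meant has the colours described above.

How it is judged (in metres and radians):
On the way, in this order (a step that is already met when the one before it is completed fails the run):
1. the flow cell lies flat against the rail, still outside the pocket (y of flow_cell in the frame of holder above 0.0225 m and angle between the x axis of flow_cell and the x axis of holder, either way round below 0.07 rad and x of flow_cell in the frame of holder below 0.02 m), for 0.2 s.
2. the flow cell is home in the pocket, the gate not yet shut (horizontal distance between flow_cell and pocket below 0.003 m and y of flow_cell in the frame of holder above 0.0225 m and angle between the x axis of flow_cell and the x axis of holder, either way round below 0.07 rad and value of joint gate below 1.5 rad), for 0.2 s.
3. the gate is shut behind the cell (value of joint gate above 1.84 rad), for 0.2 s.
At the end, for the whole second after the job is handed in: The flow cell lies at rest on the plate in the pocket, its origin within 3 mm of the home point, against the rail (within 2.5 mm) and square to it (within 0.07 rad), with the gate shut behind it (within 0.08 rad of its stop) (horizontal distance between flow_cell and pocket below 0.003 m and y of flow_cell in the frame of holder above 0.0225 m and angle between the x axis of flow_cell and the x axis of holder, either way round below 0.07 rad and value of joint gate above 1.84 rad and z of flow_cell in the frame of holder between 0.008 and 0.012 m and linear speed of flow_cell below 0.01 m/s); the robot touches nothing.
It fails at once if the flow cell is lifted or tipped off the plate's face (z of flow_cell in the frame of holder above 0.017 m or angle between flow_cell's own z axis and vertical above 0.3 rad).
It fails at once if the flow cell is pushed off the plate (z of flow_cell in the frame of holder below 0.004 m).
It fails at once if the flow cell is moved along the plate towards the pocket while more than 6 mm away from the rail (x of flow_cell in the frame of holder above -0.012 m and y of flow_cell in the frame of holder below 0.019 m).
It fails at once if one of the other things is moved more than 15 mm (distance of any of cover_slips, objective_can, petri_dish from where it was at the start of the episode above 0.015 m).
It also fails if it takes over 56 s, if anything falls off the work surface, if the arm or the gripper's body presses on something with over 40 N, if the wrist force passes 120 N, or if a joint passes its speed limit or range.

## Working session

There is one attempt and no reset: what is moved stays moved. The work goes in short steps, Python scripts to look and compute and a tool call to move; the robot and the scene stay as the last step left them, time stands still between calls to the robot, and variables do not carry over. Pictures are saved under pics/ and viewed, about 8 in all and at most 12, crops included, and the job is handed in when it is done.

Besides the shell and the picture viewer there is one more tool, called as a command line: name --argument value ..., lists and objects as JSON in quotes. play_rows: Moves the arm, as the interface text tells. Its arguments: {"type":"object","properties":{"targets":{"type":"array"}},"required":["targets"]}

```bash
ls; mkdir -p pics
python3 - <<'E'
from plant import telemetry, optics, models
import cv2, numpy as np
s=telemetry.read_state(); print(s)
for n in ("scene","top"):
    p=optics.snapshot(n); cv2.imwrite(f"pics/{n}0.png",cv2.resize(p["color"][:,:,::-1],(800,600),interpolation=cv2.INTER_CUBIC))
    print(n,p["intrinsics"],p["eye"],p["rotation"])
    for l in ("holder","flow_cell","gate_knob","cover_slips","objective_can","petri_dish"):
        print(l,[(np.round(d["position"],1).tolist(),round(d["confidence"],2)) for d in models.look_for(l,p)])
E
```

```text
pics
{'clock': 0.0, 'q': array([-1.13587524,  0.32181376, -0.07007573,  1.45170404,  0.02259952,
        1.37077962, -0.0569062 ]), 'joint_velocities': array([ 3.65454057e-04,  8.99540807e-04, -2.43525085e-03, -3.75340255e-04,
        1.44642766e-03,  1.37793206e-05,  5.01173232e-04]), 'joint_torque': array([ 1.72937202e-04, -4.91280484e+01, -4.03872505e-01, -3.12535572e+01,
       -6.39861356e-02,  4.36069805e-02,  1.75919013e-04]), 'tool_pos': array([265.35282255, 592.75449587, 221.45285772]), 'orientation': array([[-6.89681245e-04,  4.08494436e-01,  9.12760549e-01],
       [-1.78967964e-03,  9.12758800e-01, -4.08495006e-01],
       [-9.99998161e-01, -1.91528032e-03,  1.01561550e-04]]), 'wrist_force': array([-0.52526941, -0.90550293,  0.18098246]), 'ft_torque': array([-0.00804673, -0.05339676, -0.01524287]), 'grip_width': 1.00225968895484}
scene [[404.6864572    0.         254.85020653]
 [  0.         404.6864572  192.65871743]
 [  0.           0.           1.        ]] [ 287.42219793 -415.70422846  697.26024697] [[ 0.90624033 -0.31959939  0.27673941]
 [-0.42268636 -0.67251767  0.6
[... 235 characters left out ...]
ish [([312.9, 175.9], 0.94), ([266.7, 214.6], 0.29), ([240.0, 208.6], 0.22)]
top [[355.67691849   0.         253.87779457]
 [  0.         355.67691849 191.41051962]
 [  0.           0.           1.        ]] [472.10758553  90.43711827 923.3697843 ] [[ 0.01674079 -0.99938088  0.03094523]
 [-0.99985286 -0.01661678  0.0042602 ]
 [-0.00374336 -0.031012   -0.999512  ]]
holder [([259.1, 174.7], 0.59)]
flow_cell [([220.7, 257.2], 0.76), ([241.0, 193.9], 0.56)]
gate_knob [([267.8, 175.7], 0.42), ([238.1, 112.5], 0.33)]
cover_slips [([293.9, 165.2], 0.54), ([259.1, 179.1], 0.38)]
objective_can [([261.6, 182.4], 0.62), ([206.7, 217.6], 0.57)]
petri_dish [([240.5, 113.9], 0.59), ([206.4, 216.9], 0.35)]
```

```bash
cat > h.py <<'E'
import numpy as np, cv2
def ray(p,uv,z):
    K,e,R=map(np.array,(p["intrinsics"],p["eye"],p["rotation"]))
    d=R@np.linalg.solve(K,np.array([uv[0],uv[1],1.])); return e+d*(z-e[2])/d[2]
def proj(p,X):
    K,e,R=map(np.array,(p["intrinsics"],p["eye"],p["rotation"]))
    c=(R.T@(np.atleast_2d(X)-e).T); u=K@c; return (u[:2]/u[2]).T
def crop(p,x0,y0,w,h,k,name):
    cv2.imwrite(name,cv2.resize(p["color"][y0:y0+h,x0:x0+w,::-1],None,fx=k,fy=k,interpolation=cv2.INTER_CUBIC))
E
python3 - <<'E'
from h import *
from plant import optics
p=optics.snapshot("top"); crop(p,190,100,160,120,5,"pics/topc.png")
E
```

```text
(no output)
```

View pics/scene0.png

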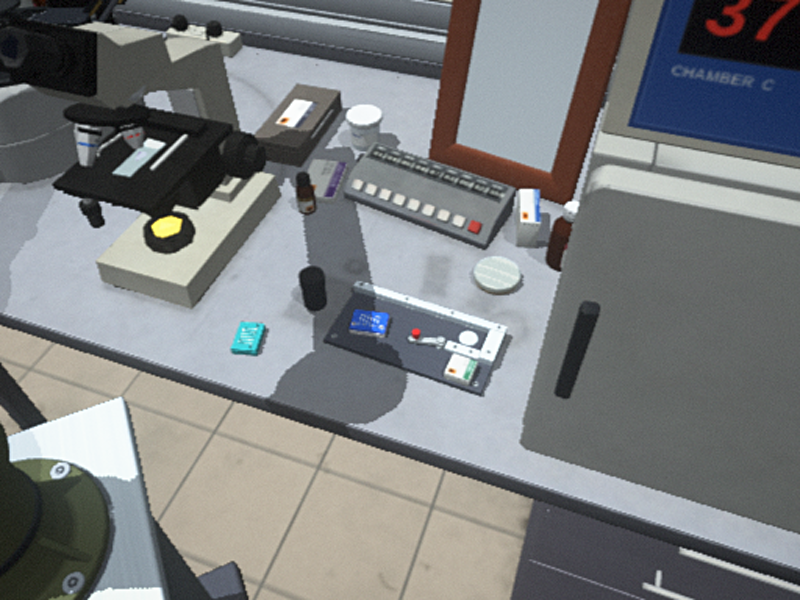

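View pics/topc.png

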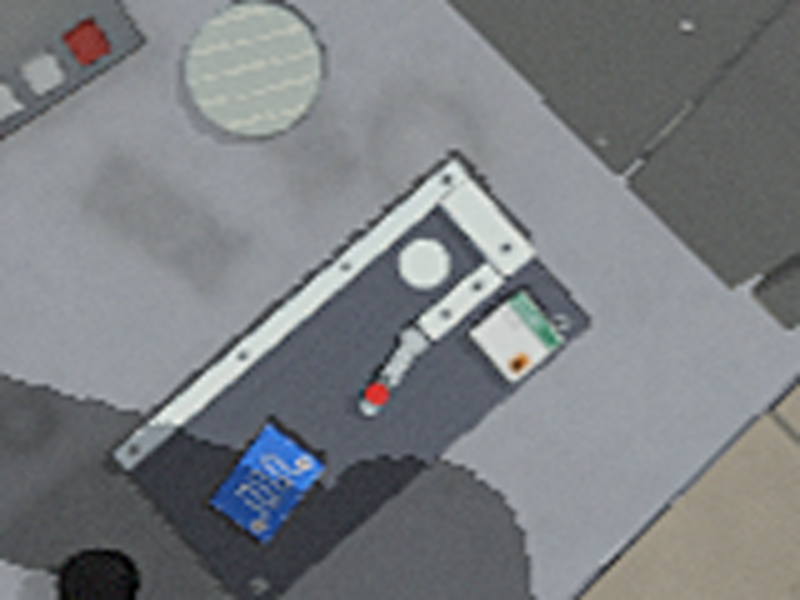

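The blue/white cell is at top px ~(243,196), on the plate, and the teal look-alike is off it at (221,257). I choose the blue one. The gate is near open with its knob at about (265,178). Next I'll fit the holder pose and check the microscope's location.

```bash
cat >> h.py <<'E'
from scipy.optimize import least_squares
def H(v,X):
    X=np.atleast_2d(X).astype(float); c,s=np.cos(v[2]),np.sin(v[2])
    return np.c_[v[0]+c*X[:,0]-s*X[:,1], v[1]+s*X[:,0]+c*X[:,1], X[:,2]]
def inv(v,X):
    X=np.atleast_2d(X).astype(float); c,s=np.cos(v[2]),np.sin(v[2]); d=X[:,:2]-v[:2]
    return np.c_[c*d[:,0]+s*d[:,1], -s*d[:,0]+c*d[:,1]]
E
python3 - <<'E'
from h import *
from plant import optics
p=optics.snapshot("top"); s=optics.snapshot("scene")
M=np.array([[-115,55,23],[115,55,23],[115,-9,23],[115,-55,10],[95,-9,23],[95,43,23]])
C=np.array([[113,460],[457,155],[535,250],[590,322],[506,278],[440,203]])/5-.4+[190,100]
f=lambda v:(proj(p,H(v,M))-C).ravel()
r=least_squares(f,[560,60,-.8]); print(r.x,np.round(r.fun.reshape(-1,2),2).tolist())
v=r.x; np.save("v.npy",v)
fc=np.array([[270,420],[325,463],[265,543],[211,502]])/5-.4+[190,100]
w=np.array([ray(p,u,22) for u in fc]); h=inv(v,w); print("cell corners",h.round(1).tolist(),h.mean(0),np.linalg.norm(np.roll(h,-1,0)-h,axis=1))
k=inv(v,[ray(p,np.array([377,395])/5-.4+[190,100],34.5)])[0]; print("knob",k,np.degrees(np.arctan2(k[1]+2,k[0]-39))%360, np.hypot(k[0]-39,k[1]+2))
def draw(p):
    im=cv2.resize(p["color"][:,:,::-1],(800,600),interpolation=cv2.INTER_CUBIC)
    L=[[(-115,55,23),(115,55,23),(115,-9,23),(95,-9,23),(95,43,23),(-115,43,23),(-115,55,23)],[(-115,-55,10),(115,-55,10),(115,55,10),(-115,55,10),(-115,-55,10)]]
    for l in L: cv2.polylines(im,[np.round(((proj(p,H(v,l))+.5)*1.5625-.5)*16).astype(int)],False,(0,255,0),1,shift=4)
    return im
cv2.imwrite("pics/t1.png",draw(p)); a=draw(s)
cv2.imwrite("pics/s1.png",cv2.resize(a[240:440,260:560],None,fx=2.6,fy=2.6))
for u in [(100,260),(190,300),(280,180),(190,110),(70,180),(210,190),(0,170)]: print(u,ray(s,np.array(u)/1.5625,0).round(),ray(s,np.array(u)/1.5625,200).round())
E
```

```text
[536.14094533  77.64761119  -0.82799766] [[0.13, -0.44], [-0.91, 0.59], [0.26, 0.3], [0.59, -0.05], [0.19, -0.09], [-0.24, -0.31]]
cell corners [[-43.0, 16.8], [-36.6, -18.1], [-86.3, -28.2], [-93.0, 5.5]] [-64.72964879  -5.99803809] [35.43662285 50.65360301 34.36954913 51.21486501]
knob [  5.20447682 -10.17895271] 193.604733006538 34.77114686943247
(100, 260) [158. 435.   0.] [195. 191. 200.]
(190, 300) [268. 288.   0.] [273.  86. 200.]
(280, 180) [478. 508.   0.] [424. 243. 200.]
(190, 110) [384. 810.   0.] [356. 459. 200.]
(70, 180) [137. 672.   0.] [180. 360. 200.]
(210, 190) [358. 534.   0.] [338. 262. 200.]
(0, 170) [ 23. 759.   0.] [ 99. 422. 200.]
```

View pics/t1.png

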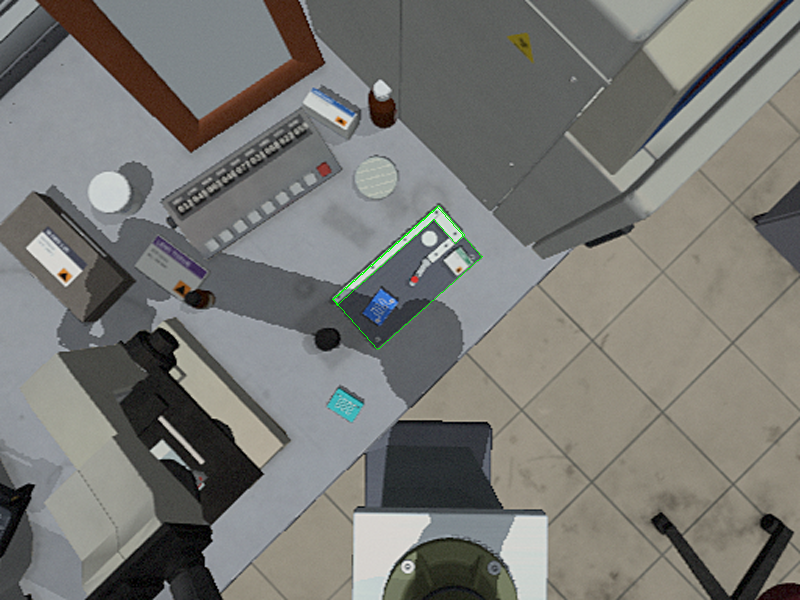

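View pics/s1.png

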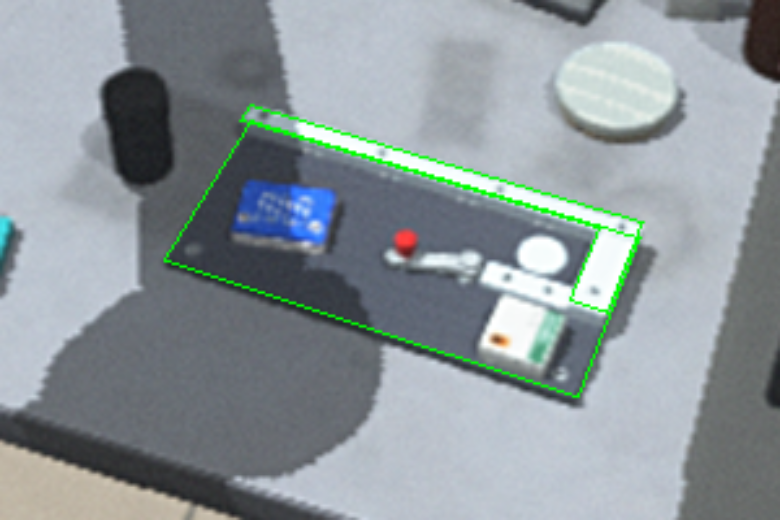

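The holder fit agrees in both views. The cell is at about (-65,-6) in the holder frame with yaw +0.2, and the gate is at about 0.1 rad. The microscope lies between the start pose and the plate, so I'll rise above it. First I'll check its high parts and work out the targets.

Run:
```python
from h import *
from plant import optics,models
s=optics.snapshot("scene");p=optics.snapshot("top"); v=np.load("v.npy")
for u in [(10,60),(50,60),(95,40),(180,22),(240,40),(120,20),(15,5)]: print("scene",u,ray(s,np.array(u)/1.5625,350).round(),ray(s,np.array(u)/1.5625,430).round())
for u in [(60,380),(210,520),(150,340),(180,590),(25,390),(90,590),(10,490),(290,440)]: print("top",u,ray(p,np.array(u)/1.5625,200).round(),ray(p,np.array(u)/1.5625,430).round())
for X in [(-63,-45,0),(-63,3,0),(-110,25,0),(35,25,0),(0,-35,0)]: print(X,H(v,X).round(1))
print("can",inv(v,[ray(p,np.array([327,338])/1.5625,50)]))
```

```text
scene (10, 60) [174. 388. 350.] [200. 203. 430.]
scene (50, 60) [216. 368. 350.] [232. 188. 430.]
scene (95, 40) [268. 396. 350.] [273. 209. 430.]
scene (180, 22) [369. 400. 350.] [350. 212. 430.]
scene (240, 40) [423. 321. 350.] [392. 151. 430.]
scene (120, 20) [303. 438. 350.] [299. 241. 430.]
scene (15, 5) [188. 542. 350.] [211. 322. 430.]
top (60, 380) [382. 529. 200.] [411. 390. 430.]
top (210, 520) [206. 329. 200.] [291. 253. 430.]
top (150, 340) [436. 414. 200.] [447. 311. 430.]
top (180, 590) [116. 365. 200.] [230. 278. 430.]
top (25, 390) [368. 574. 200.] [401. 420. 430.]
top (90, 590) [114. 481. 200.] [228. 357. 430.]
top (10, 490) [239. 589. 200.] [313. 430. 430.]
top (290, 440) [310. 228. 200.] [361. 185. 430.]
(-63, -45, 0) [[460.4  93.6   0. ]]
(-63, 3, 0) [[495.7 126.1   0. ]]
(-110, 25, 0) [[480.2 175.6   0. ]]
(35, 25, 0) [[578.2  68.8   0. ]]
(0, -35, 0) [[510.4  54.    0. ]]
can [[-159.54733215   10.84203267]]
```

play_rows --targets '[[[-5,0,0],0,0],[[-5,0,0],0,0],[[-4,0,0],0,0]]'

```text
clock: 1.32
tool_pos: [265.6, 593.5, 365.1]
orientation: [[0.001, 0.408, 0.913], [0.002, 0.913, -0.408], [-1.0, 0.002, -0.0]]
wrist_force: [1.3, 0.4, -0.2]
grip_width: 0.741
```

play_rows --targets '[[[-3,0,-0.5],0,0],[[-3,-1,-0.5],0,0],[[-2,-2,-0.5],0,0],[[-2,-2,-0.5],0,0]]'

```text
clock: 1.82
tool_pos: [226.0, 554.6, 463.3]
orientation: [[-0.0, 0.408, 0.913], [-0.001, 0.913, -0.408], [-1.0, -0.001, 0.0]]
wrist_force: [0.2, 0.2, -0.5]
grip_width: 0.289
```

Run:
```python
from plant import telemetry
s=telemetry.read_state();print(s["q"].round(3),s["tool_pos"])
```

```text
[-1.17   0.22  -0.076  1.103  0.017  1.82  -0.09 ] [225.99145415 554.59159579 463.25821687]
```

play_rows --targets '[[[-1.5,-2,0],0,0],[[-1.5,-3,0],0,0],[[0,-3,0],-0.1,0],[[0,-2,2],-0.1,0]]'

```text
clock: 2.33
tool_pos: [204.7, 456.0, 493.5]
orientation: [[0.0, 0.212, 0.977], [0.001, 0.977, -0.212], [-1.0, 0.001, -0.0]]
wrist_force: [0.4, 0.7, 0.7]
grip_width: 0.007
```

Run:
```python
from plant import telemetry
s=telemetry.read_state();print(s["q"].round(3),s["tool_pos"],s["orientation"].round(2).tolist())
```

```text
[-1.130e+00  1.600e-02 -7.300e-02  1.268e+00  1.000e-03  1.856e+00
  1.540e-01] [204.67609304 456.0020635  493.49770362] [[0.0, 0.21, 0.98], [0.0, 0.98, -0.21], [-1.0, 0.0, -0.0]]
```

play_rows --targets '[[[0,-3.4,3.7],0,0],[[0,-3.4,3.7],0,0],[[0,-3.4,3.7],0,0],[[0,-3.4,3.7],0,0],[[0,-3.4,3.7],0,0]]'

```text
clock: 2.95
tool_pos: [350.2, 248.6, 492.7]
orientation: [[0.0, 0.219, 0.976], [0.001, 0.976, -0.219], [-1.0, 0.001, -0.0]]
wrist_force: [0.0, -0.3, 0.3]
grip_width: 0.006
```

play_rows --targets '[[[0,-3.4,3.7],0,0],[[0,-3.4,3.7],0,0],[[0,-3.4,3.7],0,0],[[0,0,0],0.154,0],[[0,0,0],0.154,0]]'

```text
clock: 3.58
tool_pos: [435.5, 125.8, 492.5]
orientation: [[-0.001, 0.511, 0.86], [0.001, 0.86, -0.511], [-1.0, 0.0, -0.001]]
wrist_force: [-0.2, 0.2, -0.1]
grip_width: 0.003
```

play_rows --targets '[[[0,0,0],0.153,0],[[0,0,0],0.153,0],[[0,0,0],0,0]]'

```text
clock: 3.95
tool_pos: [435.4, 126.6, 492.6]
orientation: [[-0.0, 0.74, 0.672], [0.001, 0.672, -0.74], [-1.0, 0.0, -0.001]]
wrist_force: [0.1, 1.5, -0.5]
grip_width: 0.01
```

```bash
cat > t.py <<'E'
import sys
from h import *
from plant import telemetry
# usage: t.py hx hy z yawtol ; prints tool-frame shift in cm and holder-frame tool
s=telemetry.read_state(); v=np.load("v.npy"); R=s["orientation"]; T=s["tool_pos"]
jaw=np.arctan2(R[1,1],R[0,1]); print("q",s["q"].round(2),"T",T.round(1),"holder",inv(v,[T]).round(1),"jaw err rad",round((jaw-(v[2]+np.pi/2)+np.pi/2)%np.pi-np.pi/2,3),"F",s["wrist_force"].round(1))
a=list(map(float,sys.argv[1:]))
for i in range(0,len(a),3):
    X=H(v,[a[i:i+3]])[0]; print(a[i:i+3],X.round(1),"shift cm",(R.T@(X-T)/10).round(2))
E
python3 t.py -63 -48 60
```

```text
q [-0.75 -0.11  0.36  1.38  0.04  1.86  0.36] T [435.4 126.6 492.6] holder [[-104.2  -41.1]] jaw err rad -0.006 F [ 0.1  1.5 -0.5]
[-63.0, -48.0, 60.0] [458.2  91.6  60. ] shift cm [43.26 -0.67  4.15]
```

play_rows --targets '[[[5.5,-0.3,1],0,0],[[6,-0.3,1.1],0,0],[[6,-0.4,1],0,0],[[6,-0.3,1],0,0],[[6,0,0],0,0]]'

```text
clock: 4.58
tool_pos: [453.6, 87.1, 196.0]
orientation: [[0.001, 0.74, 0.673], [0.001, 0.673, -0.74], [-1.0, 0.001, -0.0]]
wrist_force: [-0.1, 1.3, 0.2]
grip_width: 0.005
```

play_rows --targets '[[[6,0,0],0,0],[[4,0,0],0,0],[[2,0,0],0,0],[[0,0,0],0,0]]'

```text
clock: 5.08
tool_pos: [452.2, 87.6, 76.2]
orientation: [[-0.003, 0.74, 0.673], [-0.001, 0.673, -0.74], [-1.0, -0.003, -0.001]]
wrist_force: [0.1, -0.4, -0.1]
grip_width: 0.005
```

```bash
python3 t.py -63 -54 13
python3 - <<'E'
from h import *
from plant import optics
p=optics.snapshot("top"); s=optics.snapshot("scene")
crop(p,200,110,130,110,3,"/tmp/a.png"); crop(s,190,170,150,90,5.2,"pics/s2.png")
E
```

```text
q [-0.69  0.05  0.45  2.09 -0.02  1.02  0.51] T [452.2  87.6  76.2] holder [[-64.1 -55.1]] jaw err rad -0.005 F [ 0.1 -0.4 -0.1]
[-63.0, -54.0, 13.0] [453.8  87.5  13. ] shift cm [6.32 0.13 0.12]
```

View pics/s2.png

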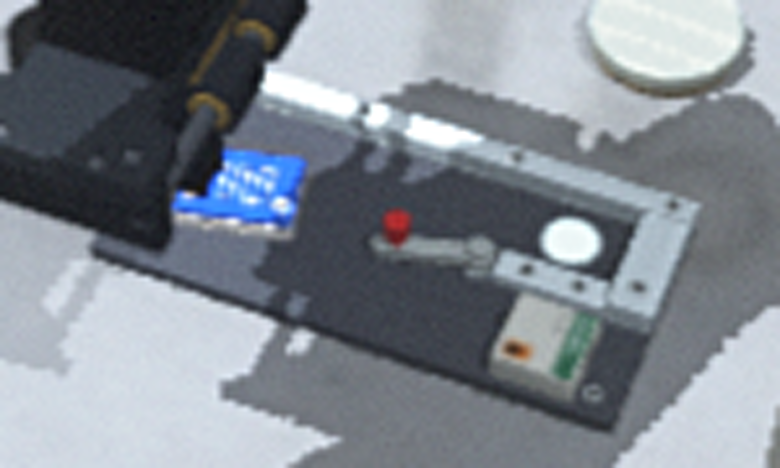

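play_rows --targets '[[[3,0,0],0,0],[[2,0,0],0,0],[[1.2,0,0],0,0],[[0,1,0],0,0],[[0,0.5,0],0,0]]'

```text
clock: 5.8
tool_pos: [466.9, 99.3, 16.8]
orientation: [[0.002, 0.741, 0.672], [0.001, 0.672, -0.741], [-1.0, 0.003, 0.001]]
wrist_force: [-0.9, 0.9, -0.4]
grip_width: 0.003
```

play_rows --targets '[[[0,0.5,0],0,0],[[0,0.5,0],0,0],[[0,0.5,0],0,0],[[0,0.5,0],0,0],[[0,0.5,0],0,0]]'

```text
clock: 6.42
tool_pos: [483.9, 115.1, 15.6]
orientation: [[-0.0, 0.741, 0.671], [-0.0, 0.671, -0.741], [-1.0, -0.0, 0.0]]
wrist_force: [-1.2, -1.0, 0.8]
grip_width: 0.007
```

```bash
python3 t.py -63 -8 13;  python3 - <<'E'
from h import *
from plant import optics
p=optics.snapshot("top"); s=optics.snapshot("scene")
a=cv2.resize(p["color"][140:220,200:290,::-1],None,fx=5,fy=5,interpolation=cv2.INTER_CUBIC);b=cv2.resize(s["color"][180:260,200:270,::-1],None,fx=5,fy=5,interpolation=cv2.INTER_CUBIC)
cv2.imwrite("pics/c3.png",np.hstack([a,b]))
E
```

```text
q [-0.68  0.22  0.43  2.05 -0.12  0.89  0.55] T [483.9 115.1  15.6] holder [[-63.  -13.1]] jaw err rad -0.007 F [-1.2 -1.   0.8]
[-63.0, -8.0, 13.0] [487.6 118.6  13. ] shift cm [ 0.26  0.51 -0.01]
```

View pics/c3.png

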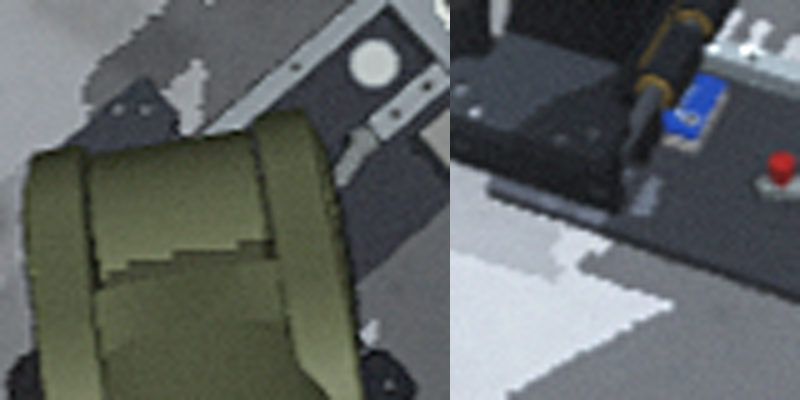

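The cell (right crop, ~(695,110)) is near the rail. I'll continue gently and watch the force.

play_rows --targets '[[[0,0.3,0],0,0],[[0,0.2,0],0,0],[[0,0,0],0,0]]'

```text
clock: 6.9
tool_pos: [487.6, 118.6, 15.6]
orientation: [[0.0, 0.741, 0.671], [0.0, 0.671, -0.741], [-1.0, 0.0, 0.0]]
wrist_force: [-1.0, 0.0, 0.7]
grip_width: 0.004
```

play_rows --targets '[[[0,0.2,0],0,0],[[0,0.1,0],0,0],[[0,0,0],0,0]]'

```text
clock: 7.28
tool_pos: [489.7, 120.5, 15.6]
orientation: [[0.0, 0.741, 0.671], [0.0, 0.671, -0.741], [-1.0, 0.0, 0.0]]
wrist_force: [0.6, 0.1, 0.0]
grip_width: 0.004
```

play_rows --targets '[[[0,0.2,0],0,0],[[0,0,0],0,0]]'

```text
clock: 7.52
tool_pos: [491.3, 122.0, 15.6]
orientation: [[0.0, 0.741, 0.671], [0.0, 0.671, -0.741], [-1.0, 0.0, 0.0]]
wrist_force: [-0.5, 0.2, -0.3]
grip_width: 0.01
```

play_rows --targets '[[[0,0.2,0],0,0],[[0,0.1,0],0,0],[[0,0,0],0,0]]'

```text
clock: 7.9
tool_pos: [492.4, 123.1, 15.3]
orientation: [[-0.002, 0.741, 0.671], [-0.001, 0.671, -0.741], [-1.0, -0.002, -0.001]]
wrist_force: [-4.0, -2.9, 2.9]
grip_width: 0.006
```

play_rows --targets '[[[0,0.2,0],0,0],[[0,0,0],0,0]]'

```text
clock: 8.15
tool_pos: [492.4, 123.1, 15.1]
orientation: [[-0.005, 0.742, 0.671], [-0.003, 0.671, -0.742], [-1.0, -0.006, -0.002]]
wrist_force: [-7.2, -5.2, 7.1]
grip_width: 0.006
```

```bash
python3 t.py;  python3 - <<'E'
from h import *
from plant import optics
s=optics.snapshot("scene")
crop(s,195,175,100,75,8,"pics/c4.png")
E
```

```text
q [-0.69  0.25  0.43  2.03 -0.13  0.9   0.55] T [492.4 123.1  15.1] holder [[-63.1  -1.4]] jaw err rad -0.008 F [-7.2 -5.2  7.1]
```

View pics/c4.png

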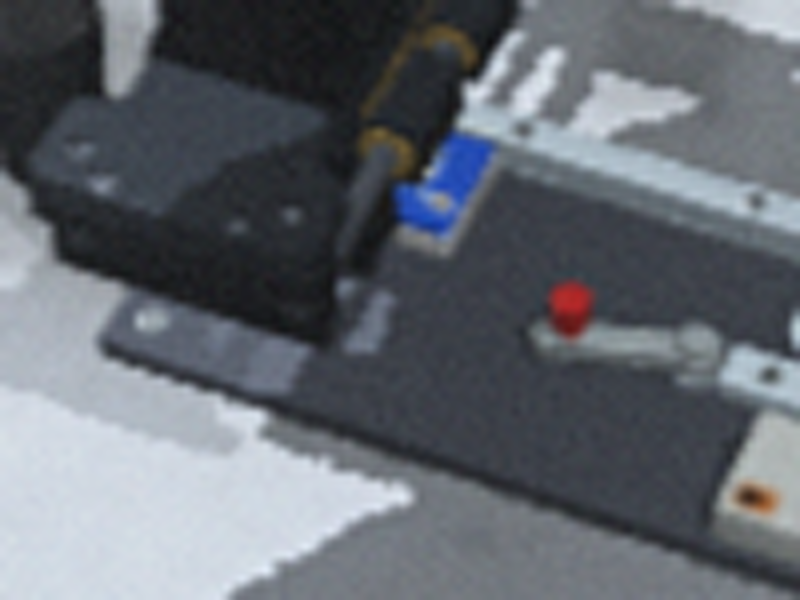

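The cell is flat on the rail: it stalled at about 9 N for over 0.2 s, and its edge is parallel to the rail in the crop. Now I'll go around to its left end.

play_rows --targets '[[[0,-0.5,0],0,0],[[0,-1.5,0],0,0],[[-3,-1,0],0,0],[[-3,0,-1],0,0],[[0,0,-4],0,0]]'

```text
clock: 8.82
tool_pos: [441.8, 141.5, 78.3]
orientation: [[0.007, 0.744, 0.668], [0.003, 0.668, -0.744], [-1.0, 0.007, 0.002]]
wrist_force: [-0.6, 0.9, -0.4]
grip_width: 0.002
```

```bash
python3 t.py -111 24 60 -111 24 14
```

```text
q [-0.76  0.04  0.41  2.09 -0.02  1.01  0.38] T [441.8 141.5  78.3] holder [[-110.9  -26.3]] jaw err rad -0.011 F [-0.6  0.9 -0.4]
[-111.0, 24.0, 60.0] [478.7 175.6  60. ] shift cm [ 1.87  5.02 -0.07]
[-111.0, 24.0, 14.0] [478.7 175.6  14. ] shift cm [ 6.47  4.99 -0.09]
```

play_rows --targets '[[[0,5.1,0],0,0],[[3,0,0],0,0],[[3,0,0],0,0],[[0.4,0,0],0,0],[[0,0,0],0,0]]'

```text
clock: 9.45
tool_pos: [476.9, 176.2, 12.1]
orientation: [[0.001, 0.741, 0.671], [0.0, 0.671, -0.741], [-1.0, 0.001, 0.0]]
wrist_force: [-0.2, -0.5, -0.2]
grip_width: 0.004
```

```bash
python3 t.py -100 25 15;  python3 - <<'E'
from h import *
from plant import optics
s=optics.snapshot("scene")
crop(s,195,165,140,80,5.7,"pics/c5.png")
E
```

```text
q [-0.76  0.24  0.39  2.03 -0.12  0.89  0.43] T [476.9 176.2  12.1] holder [[-112.6   23. ]] jaw err rad -0.007 F [-0.2 -0.5 -0.2]
[-100.0, 25.0, 15.0] [486.9 168.2  15. ] shift cm [-0.28  0.21  1.26]
```

View pics/c5.png

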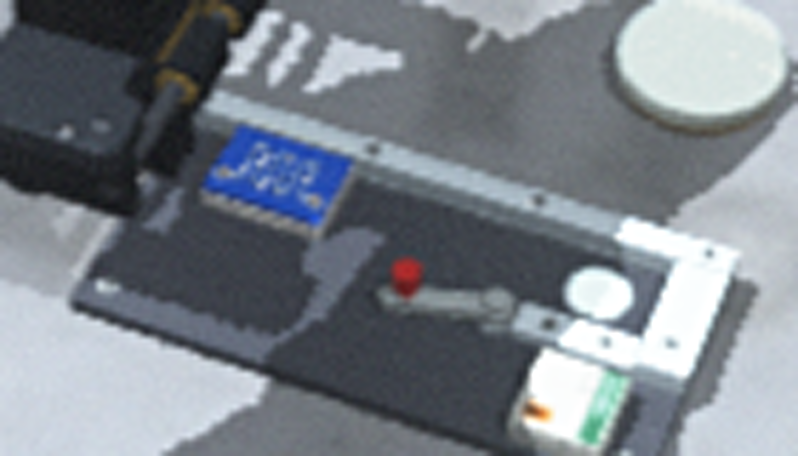

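The cell lies square against the rail at crop (280,175), with its left end clear of the fingers. Now I'll slide it along.

play_rows --targets '[[[-0.3,0.2,0.5],0,0],[[0,0,0.8],0,0],[[0,0,0.8],0,0],[[0,0,0.8],0,0],[[0,0,0.8],0,0]]'

```text
clock: 10.12
tool_pos: [503.4, 149.7, 14.5]
orientation: [[-0.0, 0.741, 0.671], [0.0, 0.671, -0.741], [-1.0, -0.0, -0.0]]
wrist_force: [-1.1, 1.2, 0.8]
grip_width: 0.005
```

play_rows --targets '[[[0,0,0.8],0,0],[[0,0,0.8],0,0],[[0,0,0.8],0,0],[[0,0,0.8],0,0],[[0,0,0.8],0,0]]'

```text
clock: 10.75
tool_pos: [530.3, 120.0, 14.5]
orientation: [[0.0, 0.741, 0.671], [-0.0, 0.671, -0.741], [-1.0, -0.0, 0.0]]
wrist_force: [-0.6, 1.2, -0.2]
grip_width: 0.004
```

```bash
python3 t.py 35 25 15;  python3 - <<'E'
from h import *
from plant import optics
s=optics.snapshot("scene")
crop(s,195,165,140,80,5.7,"pics/c6.png")
E
```

```text
q [-0.64  0.31  0.42  1.94 -0.16  0.92  0.6 ] T [530.3 120.   14.5] holder [[-35.2  24.4]] jaw err rad -0.007 F [-0.6  1.2 -0.2]
[35.0, 25.0, 15.0] [578.2  68.8  15. ] shift cm [-0.05  0.11  7.02]
```

View pics/c6.png

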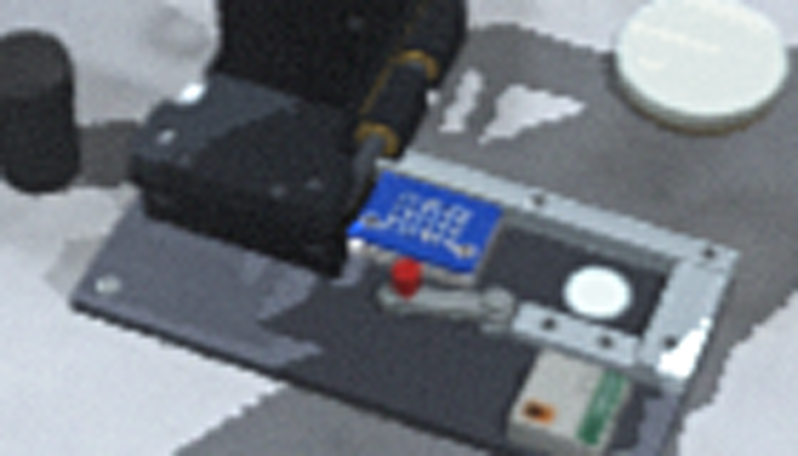

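play_rows --targets '[[[0,0.05,0.8],0,0],[[0,0,0.8],0,0],[[0,0,0.8],0,0],[[0,0,0.8],0,0],[[0,0,0.8],0,0]]'

```text
clock: 11.42
tool_pos: [557.4, 90.8, 14.5]
orientation: [[-0.0, 0.741, 0.671], [-0.0, 0.671, -0.741], [-1.0, -0.0, -0.0]]
wrist_force: [-1.6, -0.6, -0.0]
grip_width: 0.002
```

play_rows --targets '[[[0,0.05,0.8],0,0],[[0,0,0.8],0,0],[[0,0,0.4],0,0],[[0,0,0.3],0,0],[[0,0,0],0,0]]'

```text
clock: 12.05
tool_pos: [573.3, 74.4, 14.6]
orientation: [[0.001, 0.741, 0.671], [-0.0, 0.671, -0.741], [-1.0, 0.0, 0.0]]
wrist_force: [-0.3, 0.2, -0.5]
grip_width: 0.006
```

```bash
python3 t.py 35 25 15
```

```text
q [-0.55  0.38  0.44  1.86 -0.2   0.94  0.72] T [573.3  74.4  14.6] holder [[27.5 25.2]] jaw err rad -0.007 F [-0.3  0.2 -0.5]
[35.0, 25.0, 15.0] [578.2  68.8  15. ] shift cm [-0.03 -0.01  0.75]
```

play_rows --targets '[[[0,0,0.3],0,0],[[0,0,0.2],0,0],[[0,0,0],0,0]]'

```text
clock: 12.42
tool_pos: [576.7, 70.5, 14.7]
orientation: [[0.001, 0.741, 0.671], [-0.0, 0.671, -0.741], [-1.0, 0.0, 0.001]]
wrist_force: [0.4, -0.4, -0.2]
grip_width: 0.002
```

play_rows --targets '[[[0,0,0.2],0,0],[[0,0,0.1],0,0],[[0,0,0],0,0]]'

```text
clock: 12.8
tool_pos: [578.1, 69.1, 14.6]
orientation: [[-0.001, 0.741, 0.672], [0.001, 0.672, -0.741], [-1.0, -0.0, -0.001]]
wrist_force: [-2.6, 1.0, 2.8]
grip_width: 0.006
```

play_rows --targets '[[[0,0,0.2],0,0],[[0,0,0],0,0]]'

```text
clock: 13.05
tool_pos: [578.1, 69.0, 14.5]
orientation: [[-0.003, 0.74, 0.672], [0.002, 0.672, -0.74], [-1.0, -0.001, -0.004]]
wrist_force: [-5.8, 4.8, 4.8]
grip_width: 0.005
```

```bash
python3 t.py 35 25 15
```

```text
q [-0.53  0.39  0.44  1.85 -0.2   0.95  0.73] T [578.1  69.   14.5] holder [[34.8 25.1]] jaw err rad -0.006 F [-5.8  4.8  4.8]
[35.0, 25.0, 15.0] [578.2  68.8  15. ] shift cm [-0.05 -0.01  0.02]
```

play_rows --targets '[[[0,0,-0.5],0,0],[[0,0,-2],0,0],[[-3,0,-1.4],0,0],[[-2,-3,0],0,0],[[0,-4,0],0,0]]'

```text
clock: 13.68
tool_pos: [502.4, 50.1, 66.2]
orientation: [[0.004, 0.739, 0.673], [0.001, 0.673, -0.739], [-1.0, 0.004, 0.002]]
wrist_force: [0.5, -1.4, -0.1]
grip_width: 0.005
```

```bash
python3 t.py 1 -38 25;  python3 - <<'E'
from h import *
from plant import optics
s=optics.snapshot("scene")
crop(s,195,165,140,80,5.7,"pics/c7.png")
E
```

```text
q [-0.6   0.16  0.48  2.   -0.09  1.    0.66] T [502.4  50.1  66.2] holder [[ -2.5 -43.5]] jaw err rad -0.004 F [ 0.5 -1.4 -0.1]
[1.0, -38.0, 25.0] [508.8  51.2  25. ] shift cm [4.12 0.54 0.34]
```

View pics/c7.png

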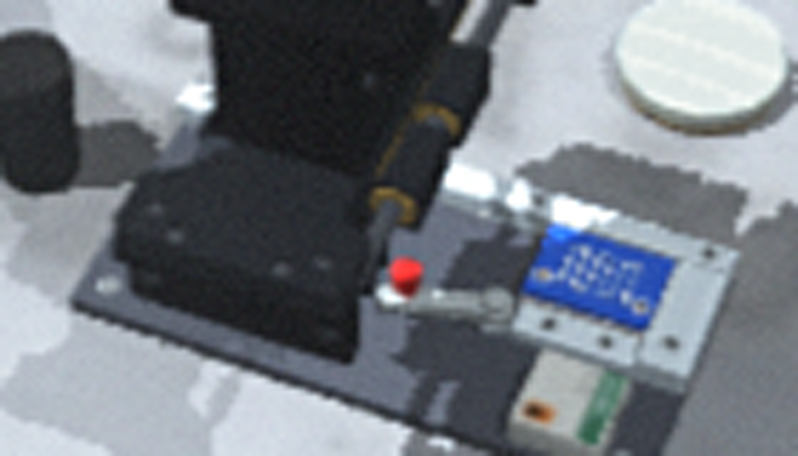

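The cell is home, with its blue top filling the pocket at crop (600,275). Next is the gate, pushed at the knob at z≈25 so the fingers stay above the cell and the rail.

play_rows --targets '[[[2,0.5,0.4],0,0],[[2.1,0,0],0,0],[[0,1.2,0],0,0],[[0,0.8,0.1],0,0],[[0,0.8,0],0,0]]'

```text
clock: 14.35
tool_pos: [529.9, 68.3, 24.0]
orientation: [[0.0, 0.741, 0.672], [0.0, 0.672, -0.741], [-1.0, 0.0, -0.0]]
wrist_force: [-1.7, -0.8, 0.0]
grip_width: 0.003
```

```bash
python3 t.py 3 1 25 2 10 25
```

```text
q [-0.58  0.28  0.46  1.96 -0.16  0.93  0.69] T [529.9  68.3  24. ] holder [[  2.7 -10.9]] jaw err rad -0.006 F [-1.7 -0.8  0. ]
[3.0, 1.0, 25.0] [538.9  76.1  25. ] shift cm [-0.1   1.19  0.02]
[2.0, 10.0, 25.0] [544.9  82.9  25. ] shift cm [-0.1   2.09 -0.08]
```

play_rows --targets '[[[-0.1,0.6,0],0,0],[[0,0.6,0],0,0],[[0,0.45,-0.05],0,0],[[0,0.45,-0.05],0,0],[[0,0.35,0.3],0,0]]'

```text
clock: 14.98
tool_pos: [548.9, 83.6, 24.6]
orientation: [[-0.0, 0.741, 0.672], [0.001, 0.672, -0.741], [-1.0, 0.001, -0.001]]
wrist_force: [-0.2, 0.7, -0.5]
grip_width: 0.003
```

play_rows --targets '[[[0,0.35,0.3],0,0],[[0,0.4,0.35],0,0],[[0,0.35,0.35],0,0],[[0,0.1,0.4],0,0],[[0,0,0],0,0]]'

```text
clock: 15.6
tool_pos: [568.0, 80.1, 24.8]
orientation: [[0.001, 0.741, 0.671], [0.0, 0.671, -0.741], [-1.0, 0.001, 0.001]]
wrist_force: [-0.8, -0.2, 0.2]
grip_width: 0.002
```

```bash
python3 t.py 24 26 25;  python3 - <<'E'
from h import *
from plant import optics
s=optics.snapshot("scene")
crop(s,195,165,140,80,5.7,"pics/c8.png")
E
```

```text
q [-0.57  0.36  0.45  1.87 -0.19  0.96  0.7 ] T [568.   80.1  24.8] holder [[19.8 25.1]] jaw err rad -0.007 F [-0.8 -0.2  0.2]
[24.0, 26.0, 25.0] [571.5  77.6  25. ] shift cm [-0.02  0.09  0.42]
```

View pics/c8.png

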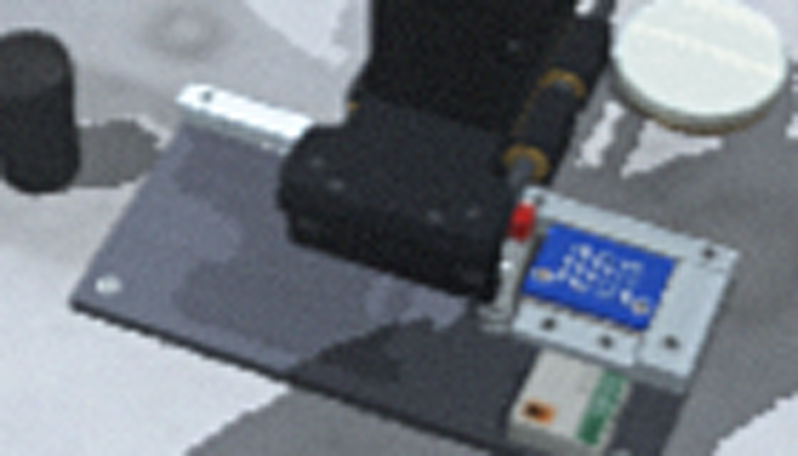

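The gate is nearly shut. I'll push it until it stalls.

play_rows --targets '[[[0,0,0.3],0,0],[[0,0,0.2],0,0],[[0,0,0],0,0]]'

```text
clock: 16.02
tool_pos: [570.4, 77.1, 24.7]
orientation: [[-0.0, 0.741, 0.672], [0.001, 0.672, -0.741], [-1.0, 0.0, -0.001]]
wrist_force: [-0.7, 4.0, 1.2]
grip_width: 0.003
```

play_rows --targets '[[[0,0,0.2],0,0],[[0,0,0],0,0],[[0,0,0],0,0]]'

```text
clock: 16.4
tool_pos: [570.7, 76.9, 24.5]
orientation: [[-0.003, 0.74, 0.672], [0.002, 0.672, -0.74], [-1.0, -0.0, -0.003]]
wrist_force: [-3.8, 4.5, 3.5]
grip_width: 0.005
```

```bash
python3 t.py
```

```text
q [-0.56  0.37  0.45  1.86 -0.19  0.96  0.71] T [570.7  76.9  24.5] holder [[23.9 25. ]] jaw err rad -0.005 F [-3.8  4.5  3.5]
```

It stalled at x=23.9, and a shut gate predicts 24. I'll withdraw and verify.

play_rows --targets '[[[0,0,-0.5],0,0],[[0,0,-2],0,0],[[-5,0,0],0,0],[[-6,0,0],0,0],[[-6,-4,-3],0,0]]'

```text
clock: 17.02
tool_pos: [517.5, 88.6, 185.1]
orientation: [[0.005, 0.742, 0.67], [-0.002, 0.67, -0.742], [-1.0, 0.002, 0.004]]
wrist_force: [-0.8, 0.4, 1.0]
grip_width: 0.009
```

play_rows --targets '[[[-6,-3,-4],0,0],[[-6,-3,-4],0,0],[[-6,0,-4],0,0],[[0,0,0],0,0],[[0,0,0],0,0]]'

```text
clock: 17.65
tool_pos: [413.9, 129.5, 330.1]
orientation: [[0.001, 0.742, 0.67], [-0.001, 0.67, -0.742], [-1.0, -0.0, 0.001]]
wrist_force: [0.0, -0.6, -0.4]
grip_width: 0.002
```

```bash
python3 t.py;  python3 - <<'E'
from h import *
from plant import optics
p=optics.snapshot("top");s=optics.snapshot("scene")
a=cv2.resize(p["color"][115:180,225:325,::-1],None,fx=5,fy=5,interpolation=cv2.INTER_CUBIC);b=cv2.resize(s["color"][190:255,255:315,::-1],None,fx=5,fy=5,interpolation=cv2.INTER_CUBIC)
cv2.imwrite("pics/c9.png",np.hstack([a,b]))
v=np.load("v.npy")
hsv=cv2.cvtColor(p["color"],cv2.COLOR_RGB2HSV)
for pp,z in ((p,0),(s,0)):
    hsv=cv2.cvtColor(pp["color"],cv2.COLOR_RGB2HSV); exp=proj(pp,H(v,[(70,25,22),(39,32,34.5)]))
    yy,xx=np.mgrid[:384,:512]
    m=cv2.inRange(hsv,(108,120,50),(125,255,255))>0; m&=np.hypot(xx-exp[0,0],yy-exp[0,1])<25
    r=((hsv[...,0]<8)|(hsv[...,0]>172))&(hsv[...,1]>150)&(hsv[...,2]>70)&(np.hypot(xx-exp[1,0],yy-exp[1,1])<20)
    for mm,zz,n in ((m,22,"cell"),(r,32,"knob")):
        if mm.sum()>3:
            P=np.c_[xx[mm],yy[mm]]; print(n,mm.sum(),inv(v,[ray(pp,P.mean(0),zz)]).round(1))
            if n=="cell":
                bx=cv2.boxPoints(cv2.minAreaRect(P.astype(np.float32))); print(inv(v,[ray(pp,c,22) for c in bx]).round(1).tolist())
E
```

```text
q [-0.78 -0.2   0.35  1.78  0.07  1.55  0.3 ] T [413.9 129.5 330.1] holder [[-120.9  -54.9]] jaw err rad -0.008 F [ 0.  -0.6 -0.4]
cell 214 [[69.6 25.4]]
[[45.3, 42.9], [95.1, 42.1], [94.3, 6.7], [44.6, 7.5]]
knob 13 [[38.8 32.2]]
cell 261 [[70.6 22.6]]
[[46.8, 4.1], [43.0, 41.2], [93.7, 40.6], [96.1, 4.1]]
knob 18 [[40. 29.]]
```

View pics/c9.png

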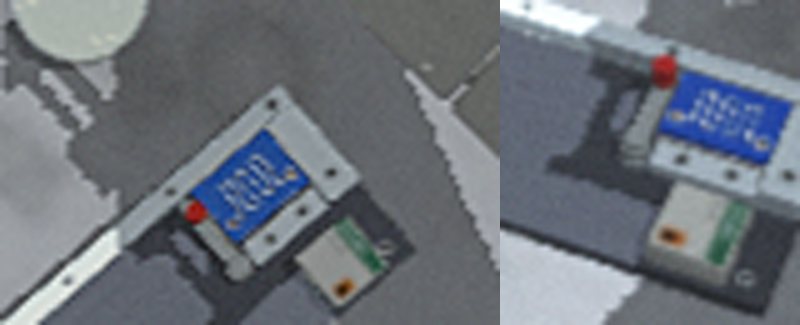

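The cell is home at (69.6, 25.4). The knob is at (38.8, 32.2), which means the gate is shut, and the arm is clear.

```bash
python3 -c "
from plant import ticket; print(ticket.close_job())"
```

```text
the job is handed in; nothing more can be done
None
```

The flow cell is home in the corner pocket with the gate shut behind it, and I handed the job in at about 18 s on the robot clock. `ticket.close_job()` gives no verdict.

- **How it was done:** I pushed the blue-and-white cell flat against the rail with the closed fingertips and slid it along to the end stop. I then swung the gate round by its knob and drew the hand away. Both cell pushes and the gate push ended in a firm stall of about 7–11 N, each within about 1 mm of where contact was expected, except the first, where the expected point was not known exactly.
- **Last checks, top camera:** The cell is at (69.6, 25.4) mm in the holder frame, against a home point of (70, 25). It is square to the rail within about 0.02 rad. The knob is at (38.8, 32.2) mm, against about (39, 32) when shut. The hand is clear at 330 mm height.
- **Disagreement:** The scene camera's colour blob put the cell at (70.6, 22.6) mm and the knob at (40, 29) mm. I put this down to the blob taking in the side faces as well; the picture itself shows the cell filling the pocket.
- **Other things:** The carton and petri dish showed no sign of having been moved. The canister was last seen in place before the final gate push.

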